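# Set the carton gauge's arm to the marker and hold it

### The job

Get the carton gauge ready: take the red pin from the wooden rest and stand it fully home in the hole at the end of the gauge's sliding arm, and only then push the green lock button right down to free the arm. Take the arm by its orange pull grip, draw it out against its spring until its black pointer lines up with the line on the yellow marker on the scale (to within half a 10 mm division), and finish still holding it there by the grip. Leave the marker where it is, and leave the blue pin, the carton, the jar and the tape roll alone.

Things in the scene. Friction and masses are not known exactly. Their poses are not given: they have to be found in the camera images.
- pin_rest: Fixed wooden block, 130 (its x) x 60 (its y) x 45 mm high, with two 18 mm holes 30 mm either side of its middle along its x axis, a pin standing in each; which pin is in which hole varies. Origin: centre of its underside; z up. Pinch a pin across the block's y to keep clear of the other.
- red_pin_mid (a point): Loose red pin, upright in the rest: 85 mm tall, 0.08 to 0.15 kg. From the foot up: steel shank 14 mm across, 30 mm long, with a tapered foot; red collar 22 mm across, 6 mm thick; red round grip 18 mm across, 49 mm long. This point is on its axis half-way up: 42.5 mm above the foot, 12.5 mm above the collar's underside. z along the pin, up. In a hole its collar rests on the rim.
- blue_pin_mid (a point): The loose blue pin, of the same shape, in the other hole of the rest; a bystander. This point is half-way up its axis.
- bore_mouth (a point): Centre of the mouth of the upright hole in the arm's end block, on the block's top, 52 mm above the table; moves with the arm. Hole 16 mm across, 2 mm chamfer, 34 mm deep. A pin is home when its collar sits on the block, its half-way point 12.5 mm above here. Axes as the gauge's. The block is 44 mm wide (x) and reaches from 70 mm behind (-y) to 20 mm beyond this point.
- gauge: The gauge, fixed. Its axes: y is the direction in which the arm slides out (level), x points to the scale's side, z up. Origin on the table under the arm's axis, at the mouth of the grey housing, which reaches 150 mm back (-y), 50 mm wide, 56 mm high. Blue foot plate 130 x 390 mm, 10 mm thick, from 155 mm behind to 235 mm ahead of the origin.
- grip_mid (a point): Middle of the orange pull grip, an upright block standing on the arm's end block, 52 mm behind the hole (gauge -y): 16 mm (x) x 22 mm (y) x 42 mm high, its top 94 mm above the table; this point is 73 mm above the table, 21 mm below its top. Axes as the gauge's. Best pinched across its x, as the pin stands on its +y side. Moves with the arm.
- slide_arm: The telescoping arm: a 24 mm square aluminium bar sliding in the housing, with the aluminium end block, the orange pull grip and the pointer all rigid on it. Axes as the gauge's; its origin coincides with the gauge's when fully in.
- slide_out (a joint): How far the arm is drawn out, in m: 0 fully in, 0.12 at the far stop. Locked at 0 (about 1 mm play) until the lock button is down. A spring pulls it back in: about 2 N at 0, rising to 5.5 N at 0.12; let go, it runs home.
- lock_button (a joint): How far the lock button is pushed down, in m: 0 up (locked) to 0.007 fully down. The arm is free from 0.004; it takes about 3 N to push, and stays where it is left.
- button_top (a point): Centre of the flat top of the round green lock button, 26 mm across, on top of the gauge's housing; 75.5 mm above the table when up, the housing's top is 56 mm above the table. 180.5 mm behind the hole (gauge -y) with the arm fully in.
- pointer (a point): Tip of the black pointer on the scale side of the arm's end block, 44 mm above the table, 25 mm behind the hole (gauge -y) and 42 mm to the side (gauge +x). Axes as the gauge's. Moves with the arm.
- marker_line (a point): Middle of the black line on top of the yellow marker, a clip 12 mm wide (y) on the white scale beside the arm, 39 mm above the table; stiff (8 N moves it). A tick every 10 mm. Axes as the gauge's. The pointer is at the mark when it and this point agree along y, the direction in which the arm slides out; at the start it lies 45 to 105 mm beyond the pointer.
- carton: Small brown carton 90 x 130 x 65 mm, a bystander; origin at the centre of its underside.
- jar: Clear jar with a white lid, 60 mm across, 100 mm tall, a bystander; origin at the centre of its underside.
- tape_roll: Yellow tape roll lying flat, 100 mm across, 48 mm high, a bystander; origin at the centre of its underside.

How it is judged:
By the outcome, as a careful person would: the job done as asked, in the order asked, and still so for the second after the job is handed in, while the arm keeps its last pose, push and grip.
It also fails if it takes over 58 s, if anything falls off the work surface, if the arm or the gripper's body presses on something with over 40 N, if the wrist force passes 120 N, or if a joint passes its speed limit or range.

### The arm

A 6-joint arm with a two-finger parallel gripper is mounted at the origin on the work surface. World frame = base frame: x ahead of the robot, y to its left, z up, the work surface at z = 0. Lengths are in m, angles in rad, forces in N, time in s.
With the tool pointing down it reaches from about 0.425 to 0.95 m from the base axis. Payload 3.5 kg.
Tool frame: the origin (TCP) lies midway between the tips of the shut fingers; the grasp point (between the pads) lies 19 mm behind it; z points along the fingers, y is the line along which they close (so a half turn about z gives the same grasp; the last joint's range is limited). The gripper opens to 85 mm and grips with 20 to 120 N. Pads are 22 mm wide; open, the fingers measure 114 mm over their backs; the gripper's body (76 mm by 85 mm) begins 54 mm behind the grasp point. The pads swing forward as they close: fully open they stand 13 mm farther back than shut.
Start: joints at [1.141, 0.286, 1.577, -0, 1.279, -0.15], TCP at [0.186, 0.649, 0.231] pointing down, gripper open.
Joint ranges: [-2.77, 2.77], [-0.9, 2.22], [0.21, 2.48], [-1.53, 4.67], [0.24, 2.81], [-2.84, 2.84]. Speed limits (rad/s): [2.79, 2.79, 3.14, 3.14, 3.14, 3.14].

### API

Orientations are given as a unit quaternion [x, y, z, w].
In Python, from plant import get_state, read_camera, ctrl gives the robot as it stands.
- The arm moves only by the shell command python3 -m crank 'ROWS' [FORCE]. ROWS is JSON, a list of rows, each a list of 3 entries, a list of its own where there are three numbers: the shift along the tool's x, y, z in mm, then the turn about the tool's z in degrees, then the closure in counts, from 0 (fully open) to 255 (shut). In form: [[[tx, ty, tz], yaw, claw], ...]. A call has 1 to 10 rows; each row is the pose to reach, as a shift and turn from the pose commanded when the call began, along the tool's axes at that moment; what a row does not reach only later rows make up. A row lasts 1/10 s, in which the tool goes at most 50 mm and 8.59 degrees, less where a joint would pass 70% of its speed; a pose out of reach is approached as far as the arm can. A call with a gripper value outside its range is refused whole. The fingers move at their own pace and stop on an object; FORCE is the grip in N (left out, the last holds). Time passes only in rows, so rows that repeat a pose let the fingers close. It gives the time, the measured TCP pose, the force, the opening and the grip force at its end, in the units of the state.
- get_state(): the state, without advancing time (a new reading comes with each control period).
- read_camera(name): name is "side" or "top"; returns a dict with "frame" (400x640x3 uint8, blue, green, red), "range_z" (400x640 float32, m along the optical axis (not along the pixel's ray), 0 where there is no reading), "vfov" (degrees; the focal length in pixels is half the picture's height over the tangent of half this angle, whatever the lens; pixels are square), "cx", "cy" (the principal point, pixels), "origin" and "orientation" of the camera in the world. Camera axes: x right, y down, z forward; pixel columns grow to the right and rows downward; lengths in m; the calibration is good to about 2 mm. A picture is of the moment at which its call begins.
- ctrl.sign_off(): hands the job in; it is judged then, once.
The state is a dict: "time": time; "qpos": joint angles; "dq": joint speeds; "joint_efforts": joint torques, N m; "eef_pos": TCP position; "tcp_rot": TCP orientation; "contact_force": force on the tool from outside, world axes, zero at the start; "wrist_torque": the same for the moment, N m; "opening": opening from 0.0 (shut) to 1.0 (fully open); "finger_force": force on a finger pad.
Only numpy, scipy, OpenCV 4.12 (cv2) and the standard library are available. Lean on these libraries where they do the work, as an engineer would, in place of code of your own. Each camera call takes 0.05 s, during which the arm holds its last target. There are 200 camera calls.

## Working session

There is one attempt and no reset: what is moved stays moved. The work goes in short steps, Python scripts to look and compute and a shell command to move; the robot and the scene stay as the last step left them, time stands still between calls to the robot, and variables do not carry over. Pictures are saved under pics/ and viewed, at most 10 in all, crops included, and the job is handed in when it is done.

```bash
ls; mkdir -p pics; cat > h.py <<'E'
import numpy as np, cv2
from plant import get_state, read_camera, ctrl
from scipy.spatial.transform import Rotation as R
def cam(n,save=None):
    c=read_camera(n); f=200/np.tan(np.radians(c["vfov"])/2)
    v,u=np.mgrid[0:400,0:640]; z=c["range_z"]
    P=np.stack([(u-c["cx"])/f*z,(v-c["cy"])/f*z,z],-1)
    c["f"]=f; c["Rm"]=R.from_quat(c["orientation"]).as_matrix(); c["P"]=P@c["Rm"].T+np.array(c["origin"])
    if save: cv2.imwrite("pics/"+save,c["frame"]); np.savez("pics/"+save[:-4],P=c["P"],F=c["frame"],O=c["origin"],Rm=c["Rm"],f=f,cx=c["cx"],cy=c["cy"])
    return c
E
python3 - <<'E'
from h import *
s=get_state(); print(s)
for n in("top","side"):
    c=cam(n,n+"0.png"); print(n,c["vfov"],c["cx"],c["cy"],c["origin"],c["orientation"])
E
```

```text
pics
{'time': 0.0, 'qpos': array([ 1.14099656e+00,  2.87177756e-01,  1.57819568e+00, -4.92832341e-07,
        1.27862222e+00, -1.49992204e-01]), 'dq': array([-0.00135094,  0.00121577,  0.00025005,  0.00051942,  0.00038594,
        0.00011963]), 'joint_efforts': array([-8.72887795e-04, -4.05965173e+01, -2.92633617e+01, -1.57596915e-04,
        5.78799751e-03,  1.88089501e-05]), 'eef_pos': array([0.18609924, 0.64814138, 0.22992902]), 'tcp_rot': array([ 1.39447668e-01,  9.90228713e-01, -1.15143597e-03, -3.43226634e-04]), 'contact_force': array([-0.26553416,  0.09820242,  0.1376675 ]), 'wrist_torque': array([ 0.03343001,  0.02498796, -0.00333728]), 'finger_force': 0.0, 'opening': 0.9986761021496068}
top 50.850698563384384 324.78861708504127 198.66163658443304 [0.34025181 0.02739567 1.34649269] [ 0.71294099 -0.69424617  0.06966117 -0.06989076]
side 54.47847460565175 317.46250634805045 195.77558324499867 [ 0.06027811 -0.69608738  0.54277745] [ 0.81343544 -0.25983297  0.16126537 -0.49477581]
```

View pics/top0.png

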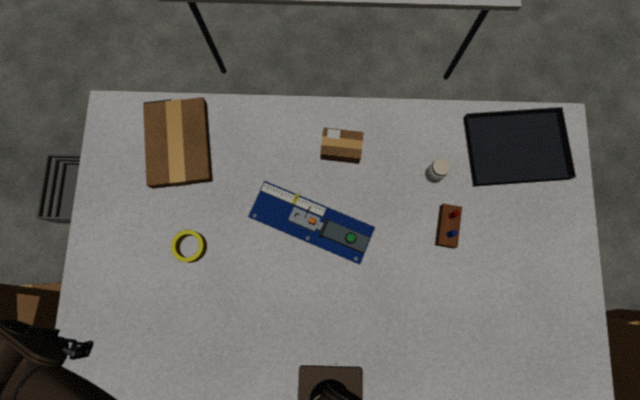

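View pics/side0.png

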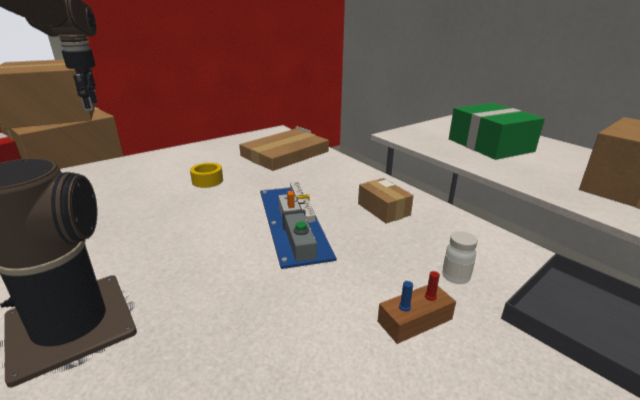

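Top view: gauge at (310,222) with its arm pointing left; button at (351,238), grip at (312,221), marker at (296,198), and the red pin at (454,214) is the far one in the rest. The side view shows the same layout: red pin at (433,285), button at (301,227).

```bash
cat >> h.py <<'E'
def seg(c,lo,hi,box,zr=(0.005,0.2)):
    h=cv2.cvtColor(np.ascontiguousarray(c["F"] if "F" in c else c["frame"]),cv2.COLOR_BGR2HSV); m=cv2.inRange(h,np.array(lo),np.array(hi))>0
    b=np.zeros_like(m); b[box[1]:box[3],box[0]:box[2]]=1
    P=c["P"]; return m&b&(P[...,2]>zr[0])&(P[...,2]<zr[1])
E
python3 - <<'E'
from h import *
T=np.load("pics/top0.npz");S=np.load("pics/side0.npz")
def rep(n,c,m):
    p=c["P"][m]; v,u=np.nonzero(m)
    if len(p): print(n,len(p),"px",u.mean().round(1),v.mean().round(1),"med",np.median(p,0).round(4),"min",p.min(0).round(3),"max",p.max(0).round(3))
    return p
cols=dict(red=((0,150,50),(5,255,255)),blue=((105,120,60),(125,255,255)),green=((45,100,40),(85,255,255)),orange=((5,150,120),(16,255,255)),yellow=((22,130,110),(34,255,255)))
tb=dict(red=(430,195,470,255),blue=(430,195,470,255),green=(330,225,370,250),orange=(295,205,330,235),yellow=(280,185,315,210))
sb=dict(red=(420,265,450,305),blue=(395,275,420,315),green=(285,215,315,240),orange=(280,185,300,215),yellow=(285,185,320,215))
for k,(lo,hi) in cols.items():
    rep("T "+k,T,seg(T,lo,hi,tb[k],(0.03,0.2))); rep("S "+k,S,seg(S,lo,hi,sb[k],(0.02,0.2)))
# plate
m=seg(T,(105,120,40),(125,255,255),(240,175,380,270),(-.02,0.03)); p=T["P"][m]
print(cv2.minAreaRect((p[:,:2]*1000).astype(np.float32)), np.median(p[:,2]))
for n,c,b,k in (("tz.png",T,(240,170,480,270),3.3),("sz.png",S,(250,170,480,340),3.4)):
    cv2.imwrite("pics/"+n,cv2.convertScaleAbs(cv2.resize(c["F"][b[1]:b[3],b[0]:b[2]],None,fx=k,fy=k,interpolation=2),alpha=1.5))
E
```

```text
T red 31 px 455.1 213.4 med [ 0.5571 -0.3646  0.0991] min [ 0.548 -0.382  0.042] max [ 0.566 -0.357  0.104]
S red 251 px 432.0 286.2 med [ 0.5508 -0.3711  0.0749] min [ 0.545 -0.378  0.047] max [ 0.566 -0.359  0.101]
T blue 17 px 454.1 232.4 med [ 0.4986 -0.3559  0.1004] min [ 0.492 -0.362  0.094] max [ 0.502 -0.349  0.106]
S blue 237 px 406.0 296.3 med [ 0.492  -0.3632  0.0763] min [ 0.486 -0.369  0.048] max [ 0.502 -0.352  0.102]
T green 67 px 350.7 237.3 med [ 0.4783 -0.051   0.0757] min [ 0.466 -0.065  0.057] max [ 0.491 -0.037  0.082]
S green 79 px 300.5 225.8 med [ 0.4727 -0.0572  0.0745] min [ 0.464 -0.067  0.065] max [ 0.487 -0.042  0.077]
T orange 24 px 311.5 220.0 med [0.5247 0.0693 0.0943] min [0.518 0.062 0.091] max [0.531 0.077 0.098]
S orange 85 px 290.8 198.9 med [0.5196 0.0587 0.0792] min [0.513 0.054 0.055] max [0.53  0.073 0.095]
T yellow 23 px 295.3 198.3 med [0.5983 0.1253 0.0404] min [0.586 0.117 0.033] max [0.616 0.132 0.045]
S yellow 38 px 302.9 196.5 med [0.5974 0.12   0.037 ] min [0.582 0.112 0.027] max [0.612 0.128 0.042]
((531.209228515625, 73.78549194335938), (383.88629150390625, 125.3736343383789), 68.56334686279297) 0.010694784560571824
```

View pics/tz.png

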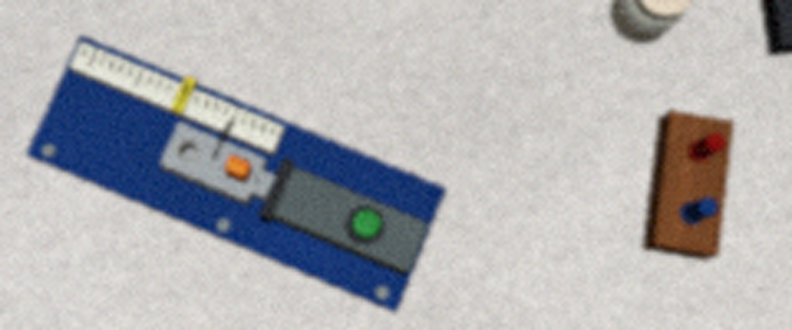

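```bash
cat >> h.py <<'E'
def go(x,y,z,yawdeg=None,s=None):
    "rows' numbers to bring the TCP to x,y,z with tool y at yawdeg (world)"
    s=s or get_state(); M=R.from_quat(s["tcp_rot"]).as_matrix()
    d=(np.array([x,y,z])-s["eef_pos"])@M*1000; yw=np.degrees(np.arctan2(M[1,1],M[0,1]))
    print("t",s["time"].__round__(2),"shift",d.round(1),"yaw now",yw.round(2),"turn",None if yawdeg is None else round(-((yawdeg-yw+180)%360-180),2),"q",s["qpos"].round(2))
E
python3 -m crank '[[[-490,-430,-30],-7.5,0],[[-490,-430,-30],-7.5,0],[[-490,-430,-30],-7.5,0],[[-490,-430,-30],-7.5,0],[[-490,-430,-30],-7.5,0],[[-490,-430,-30],-7.5,0],[[-490,-430,-30],-7.5,0],[[-490,-430,-30],-7.5,0],[[-490,-430,-30],-7.5,0],[[-490,-430,-30],-7.5,0]]' 40
python3 -c "
from h import *
go(.557,-.366,.16,81.5)"
```

```text
time: 1.1
eef_pos: [0.4566, 0.2265, 0.2541]
tcp_rot: [0.074, 0.997, 0.0, -0.0]
contact_force: [0.1, 1.0, -0.3]
opening: 1.006
finger_force: 0.0
t 1.1 shift [-187.2 -571.1   94. ] yaw now 81.47 turn -0.03 q [ 0.26 -0.1   1.95  0.    1.29 -1.16]
```

```bash
python3 -m crank '[[[-170,-545,0],0,0],[[-170,-545,0],0,0],[[-170,-545,0],0,0],[[-170,-545,0],0,0],[[-170,-545,0],0,0],[[-170,-545,0],0,0],[[-170,-545,0],0,0],[[-170,-545,0],0,0],[[-170,-545,0],0,0],[[-170,-545,0],0,0]]'
python3 -m crank '[[[0,0,30],0,0],[[0,0,60],0,0],[[0,0,80],0,0],[[0,0,80],0,0]]'
python3 -c "
from h import *
go(.557,-.366,.066,81.5)"
```

```text
time: 2.1
eef_pos: [0.5323, -0.2676, 0.2538]
tcp_rot: [0.075, 0.997, 0.0, -0.0]
contact_force: [1.2, 0.6, 1.2]
opening: 0.999
finger_force: 0.0
time: 2.5
eef_pos: [0.5302, -0.2642, 0.1695]
tcp_rot: [0.075, 0.997, 0.002, -0.004]
contact_force: [0.2, -0.5, 1.0]
opening: 1.002
finger_force: 0.0
t 2.5 shift [-42.5 -97.1 102.8] yaw now 81.44 turn -0.06 q [-0.63  0.17  1.83 -0.    1.15 -2.05]
```

```bash
python3 -m crank '[[[-20,-48,0],0,0],[[-42,-97,0],0,0],[[-42,-97,0],0,0],[[-42,-97,0],0,0],[[-42,-97,0],0,0]]'
python3 - <<'E'
from h import *
go(.557,-.366,.066,81.5)
for n,b in (("top",(400,160,500,260)),("side",(340,200,500,350))):
    c=cam(n,n+"1.png"); cv2.imwrite("pics/z1"+n+".png",cv2.resize(c["frame"][b[1]:b[3],b[0]:b[2]],None,fx=3.8,fy=3.8,interpolation=2))
a=[cv2.imread("pics/z1%s.png"%n) for n in("top","side")]
h=max(i.shape[0] for i in a); cv2.imwrite("pics/z1.png",cv2.resize(np.hstack([cv2.copyMakeBorder(i,0,h-i.shape[0],0,0,0) for i in a]),(800,int(800*h/sum(i.shape[1] for i in a)))))
E
```

```text
time: 3.0
eef_pos: [0.5599, -0.3671, 0.1749]
tcp_rot: [0.074, 0.997, 0.0, 0.0]
contact_force: [0.4, 0.1, -0.6]
opening: 0.996
finger_force: 0.0
t 3.0 shift [  3.    0.7 108.9] yaw now 81.49 turn -0.01 q [-0.73  0.32  1.64  0.    1.18 -2.15]
```

View pics/z1.png

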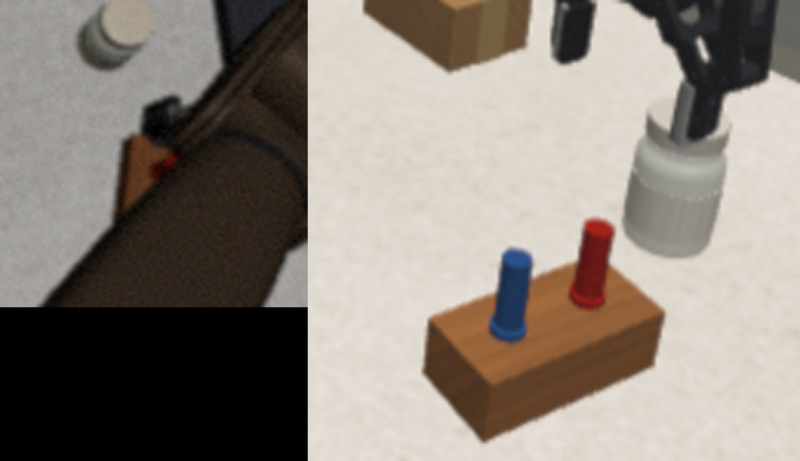

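The top shows the hand over the rest, with the red pin between the fingers at about (455,213). The side view shows both fingers clear above the pins (red pin at about (432,290)) and clear of the jar. I'll descend and grip.

```bash
python3 -m crank '[[[3,1,40],0,0],[[3,1,75],0,0],[[3,1,100],0,0],[[3,1,109],0,0],[[3,1,109],0,0],[[3,1,109],0,160],[[3,1,109],0,160],[[3,1,109],0,255],[[3,1,109],0,255],[[3,1,109],0,255]]' 40
python3 -m crank '[[[0,0,0],0,255],[[0,0,0],0,255],[[0,0,0],0,255],[[0,0,-20],0,255],[[0,0,-60],0,255],[[0,0,-100],0,255],[[0,0,-120],0,255],[[0,0,-120],0,255]]' 40
python3 - <<'E'
from h import *
c=cam("side","s2.png"); go(.5443,.117,.19,-21.4)
b=(340,180,500,320); cv2.imwrite("pics/z2.png",cv2.resize(c["frame"][b[1]:b[3],b[0]:b[2]],None,fx=4,fy=4,interpolation=2))
E
```

```text
time: 4.1
eef_pos: [0.5573, -0.3668, 0.0662]
tcp_rot: [0.074, 0.997, -0.0, 0.001]
contact_force: [-0.1, -0.1, 1.7]
opening: 0.201
finger_force: 38.9
time: 4.9
eef_pos: [0.5585, -0.3677, 0.1892]
tcp_rot: [0.074, 0.997, -0.002, 0.003]
contact_force: [0.0, 0.4, -1.0]
opening: 0.202
finger_force: 39.6
t 4.95 shift [ 84.6 476.4  -4.6] yaw now 81.47 turn 102.87 q [-0.73  0.31  1.64  0.    1.2  -2.16]
```

View pics/z2.png

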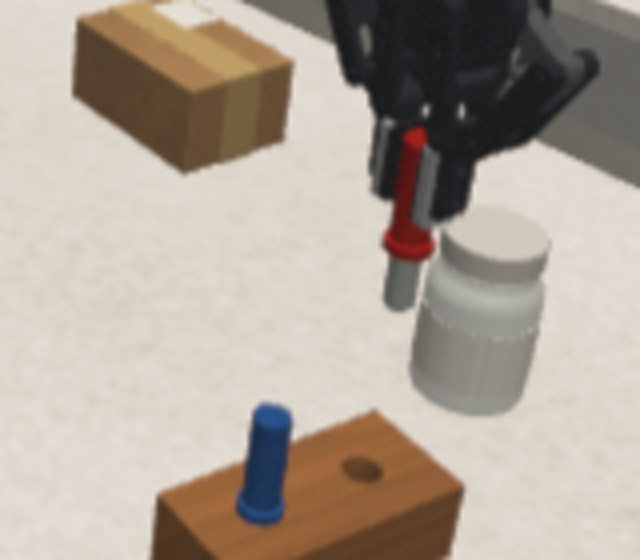

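Side view: red pin held upright, foot at (440,255), and the rest's right hole is empty. Carrying it over the bore.

```bash
python3 -m crank '[[[85,476,-5],103,255],[[85,476,-5],103,255],[[85,476,-5],103,255],[[85,476,-5],103,255],[[85,476,-5],103,255],[[85,476,-5],103,255],[[85,476,-5],103,255],[[85,476,-5],103,255],[[85,476,-5],103,255],[[85,476,-5],103,255]]'
python3 -c "
from h import *
go(.5443,.117,.19,-21.4)"
```

```text
time: 5.95
eef_pos: [0.5417, 0.1116, 0.1867]
tcp_rot: [0.712, 0.703, -0.002, -0.002]
contact_force: [0.9, -0.2, -0.8]
opening: 0.197
finger_force: 39.6
t 5.95 shift [ 5.4  2.5 -3.4] yaw now -0.74 turn 20.66 q [0.02 0.06 1.92 0.   1.17 0.03]
```

```bash
python3 -m crank '[[[0,0,0],8.5,255],[[0,0,0],17,255],[[0,0,0],17,255],[[0,0,0],17,255],[[0,0,0],17,255]]'
python3 - <<'E'
from h import *
go(.5443,.117,.17,-21.4)
ims=[]
for n,b in (("top",(270,170,370,270)),("side",(240,120,340,220))):
    c=cam(n,n+"3.png"); ims.append(cv2.resize(c["frame"][b[1]:b[3],b[0]:b[2]],None,fx=4,fy=4,interpolation=2))
cv2.imwrite("pics/z3.png",np.hstack(ims))
E
```

```text
time: 6.45
eef_pos: [0.5434, 0.1094, 0.1889]
tcp_rot: [0.806, 0.593, -0.001, -0.001]
contact_force: [1.1, 0.3, -0.4]
opening: 0.196
finger_force: 39.6
t 6.45 shift [ 7.5 -1.3 18.9] yaw now -17.33 turn 4.07 q [0.02 0.06 1.91 0.   1.17 0.32]
```

View pics/z3.png

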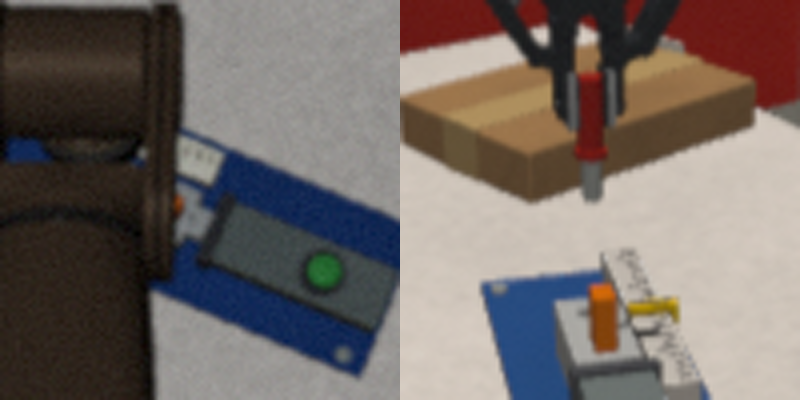

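Top view: the wrist hides the bore. Side view: pin upright, its foot (388,200 in the crop) roughly over the arm's line. I'll check the bore and pin axis numerically.

```bash
python3 - <<'E'
from h import *
T=np.load("pics/top0.npz"); S=np.load("pics/side3.npz"); S0=np.load("pics/side0.npz")
def ray(c,u,v,z):
    d=c["Rm"]@np.array([(u-c["cx"])/c["f"],(v-c["cy"])/c["f"],1]); return c["O"]+d*(z-c["O"][2])/d[2]
g=cv2.cvtColor(T["F"],cv2.COLOR_BGR2GRAY)[209:221,290:304]; print(g)
for u,v in((297,214.5),(298,215)): print(u,v,ray(T,u,v,.052).round(4))
# pins via side camera: same offset method
def ax(c,m):
    p=c["P"][m]; d=np.array(c["O"])[:2]-np.median(p[:,:2],0); d/=np.linalg.norm(d)
    n=np.array([-d[1],d[0]]); q=p[:,:2]@n; k=np.abs(q-np.median(q))<.003
    return p[k][:,:2].mean(0)-d*.0087, p[:,2].min(), p[:,2].max()
m=seg(S,(0,150,50),(5,255,255),(375,130,400,162),(.1,.25)); print(m.sum())
v,u=np.nonzero(m); print(u.min(),u.max(),v.min(),v.max())
m=seg(S,(0,150,50),(5,255,255),(240+135,120+15,240+160,120+42),(.1,.25)); print("pin side",ax(S,m))
m=seg(S0,(0,150,50),(5,255,255),(420,265,450,300),(.055,.2)); print("pin in rest side",ax(S0,m))
# button by circle in top0
m=seg(T,(45,80,30),(85,255,255),(330,225,370,250),(.07,.2)); print("button",T["P"][m].mean(0))
p=T["P"].reshape(-1,3); yh=np.array([.3655,.9308]); xh=np.array([.9308,-.3655]); o=np.array([.4777,-.0515])
q=p[:,:2]-o; a=q@xh; b=q@yh
k=(np.abs(p[:,2]-.052)<.006)&(b>.105)&(b<.22)&(np.abs(a)<.04); print("block x",np.percentile(a[k],[1,99]),"y",np.percentile(b[k],[1,99]),k.sum())
E
```

```text
[[ 28  36  55  92 111 112 107 102  99  87  66  55  44  48]
 [ 32  45  75  99 107 112 113 114 111 110  99  93  84  64]
 [ 32  59  87 109 108 107 111 112 109 108 112 112 104  98]
 [ 44  75  99 108 111  97  96  95  96 108 111 109 110 109]
 [ 57  92 106 113 102  83  70  68  83  97 107 111 107 111]
 [ 76 101 111 106  85  61  54  63  70  92 108 110 106 107]
 [ 93 110 108 105  75  58  80  96  95  93 101 107 114 108]
 [101 114 111 105  83  85 101 108 109 105 111 108 111 109]
 [109 107 114 107  97 101 106 109 109 111 105 114 111 109]
 [113 115 112 115 107 104 104 105 107 107 110 112 114 111]
 [107 112 111 113 113 110 109 112 112 110 110 112 110 108]
 [ 90 103 107 106 109 109 108 113 113 112 112 111 112 110]]
297 214.5 [0.5469 0.1164 0.052 ]
298 215 [0.5454 0.1133 0.052 ]
0Traceback (most recent call last):
  File "<stdin>", line 13, in <module>
    return umr_minimum(a, axis, None, out, keepdims, initial, where)
ValueError: zero-size array to reduction operation minimum which has no identity
```

```bash
python3 - <<'E'
from h import *
T=np.load("pics/top0.npz"); S=np.load("pics/side3.npz"); S0=np.load("pics/side0.npz")
def ax(c,m):
    p=c["P"][m]; d=np.array(c["O"])[:2]-np.median(p[:,:2],0); d/=np.linalg.norm(d)
    n=np.array([-d[1],d[0]]); q=p[:,:2]@n; k=np.abs(q-np.median(q))<.003
    return p[k][:,:2].mean(0)-d*.0087, p[:,2].min(), p[:,2].max(), m.sum()
m=seg(S,(0,150,50),(5,255,255),(275,135,300,158),(.1,.25)); print("pin side",ax(S,m))
m=seg(S0,(0,150,50),(5,255,255),(420,265,450,300),(.055,.2)); print("pin in rest side",ax(S0,m))
m=seg(T,(45,80,30),(85,255,255),(330,225,370,250),(.07,.2)); print("button",T["P"][m].mean(0))
yh=np.array([.3655,.9308]); xh=np.array([.9308,-.3655]); o=np.array([.4777,-.0515])
for n,c in(("T",T),("S",S0)):
    p=c["P"].reshape(-1,3); q=p[:,:2]-o; a=q@xh; b=q@yh
    k=(np.abs(p[:,2]-.052)<.006)&(b>.105)&(b<.22)&(np.abs(a)<.04); print(n,"block x",np.percentile(a[k],[1,99]),"y",np.percentile(b[k],[1,99]),k.sum())
    k=(p[:,2]>.085)&(p[:,2]<.1)&(b>.105)&(b<.15)&(np.abs(a)<.03); print("grip x",np.percentile(a[k],[5,95]),"y",np.percentile(b[k],[5,95]),k.sum())
E
```

```text
pin side (array([0.54489236, 0.10762226]), np.float64(0.17268620293836118), np.float64(0.22461484411282134), np.int64(119))
pin in rest side (array([ 0.55864798, -0.36607258]), np.float64(0.05519926437797551), np.float64(0.10130714640488103), np.int64(204))
button [ 0.47822747 -0.04961347  0.07651555]
T block x [-0.02172587  0.02732242] y [0.10923366 0.20187267] 351
grip x [-0.00719101  0.00623062] y [0.11998918 0.13921064] 39
S block x [-0.02250001  0.03086408] y [0.1094546  0.19830062] 189
grip x [-0.00821097  0.00501342] y [0.1144729  0.13382492] 42
```

```bash
python3 -m crank '[[[7.5,-1,30],4,255],[[7.5,-1,60],4,255],[[7.5,-1,75],4,255],[[7.5,-1,75],4,255],[[7.5,-1,75],4,255]]'
python3 -c "
from h import *
go(.5443,.1168,.073,-21.4)"
```

```text
time: 7.05
eef_pos: [0.5458, 0.1171, 0.1159]
tcp_rot: [0.826, 0.563, 0.0, 0.0]
contact_force: [-0.1, -1.1, -1.7]
opening: 0.198
finger_force: 39.6
t 7.05 shift [-0.8 -1.3 42.9] yaw now -21.41 turn -0.01 q [ 0.03  0.16  1.96 -0.    1.03  0.4 ]
```

```bash
python3 -m crank '[[[-1,-1,5],0,255],[[-1,-1,10],0,255],[[-1,-1,13],0,255],[[-1,-1,16],0,255],[[-1,-1,19],0,255],[[-1,-1,22],0,255],[[-1,-1,22],0,255]]'
python3 -c "
from h import *
go(.5443,.1168,.073,-21.4)"
```

```text
time: 7.75
eef_pos: [0.5438, 0.1168, 0.0927]
tcp_rot: [0.826, 0.563, -0.0, -0.0]
contact_force: [0.6, 0.5, -1.5]
opening: 0.197
finger_force: 39.6
t 7.75 shift [ 0.2  0.4 19.7] yaw now -21.42 turn -0.02 q [0.03 0.18 1.97 0.   0.99 0.4 ]
```

```bash
python3 -m crank '[[[0,0,5],0,255],[[0,0,10],0,255],[[0,0,14],0,255],[[0,0,17],0,255],[[0,0,19],0,255],[[0,0,20],0,255],[[0,0,20],0,255]]'
python3 -c "
from h import *
s=get_state();print(s['contact_force'],s['wrist_torque'])
c=cam('side','side4.png')
b=(240,120,340,220);cv2.imwrite('pics/z4.png',cv2.resize(c['frame'][b[1]:b[3],b[0]:b[2]],None,fx=5,fy=5,interpolation=2))"
```

```text
time: 8.45
eef_pos: [0.544, 0.1168, 0.0733]
tcp_rot: [0.826, 0.563, 0.0, -0.0]
contact_force: [-0.3, 1.4, -1.1]
opening: 0.2
finger_force: 39.9
[-0.26690764  1.4100297  -1.14814759] [ 0.31951258 -0.068354   -0.04280082]
```

View pics/z4.png

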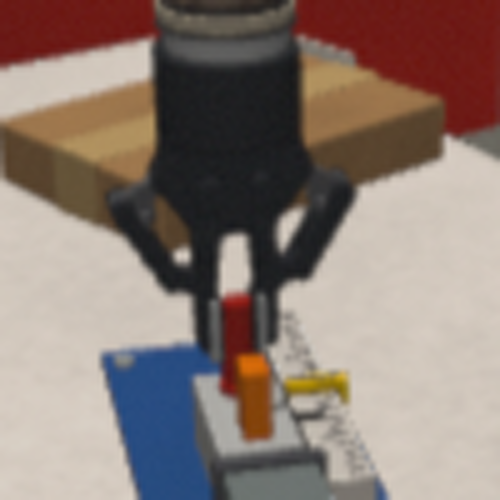

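Side view: the pin (crop 235,340) is in the end block behind the orange grip, with its collar at block level. I'll press slightly until the force rises, then release.

```bash
python3 -m crank '[[[0,0,1],0,255],[[0,0,2],0,255],[[0,0,2],0,255]]'
python3 -m crank '[[[0,0,1],0,255],[[0,0,1],0,255],[[0,0,1],0,255]]'
```

```text
time: 8.8
eef_pos: [0.5442, 0.1168, 0.0731]
tcp_rot: [0.826, 0.564, -0.0, -0.0]
contact_force: [-3.3, 1.2, 9.5]
opening: 0.197
finger_force: 40.7
time: 9.1
eef_pos: [0.5443, 0.1168, 0.073]
tcp_rot: [0.826, 0.564, -0.0, -0.0]
contact_force: [-5.8, 0.9, 13.0]
opening: 0.198
finger_force: 41.1
```

```bash
python3 -m crank '[[[0,0,-2],0,130],[[0,0,-2],0,0],[[0,0,-2],0,0],[[0,0,-2],0,0],[[0,0,-30],0,0],[[0,0,-75],0,0],[[0,0,-105],0,0],[[0,0,-105],0,0],[[0,0,-105],0,0]]'
python3 -c "
from h import *
c=cam('side','side5.png');S=dict(np.load('pics/side5.npz'))
for k,b in (('red',(275,150,300,205)),):
    m=seg(S,(0,150,50),(5,255,255),b,(.04,.2));p=S['P'][m];print(m.sum(),np.median(p,0),p[:,2].min(),p[:,2].max())
go(.4780,-.0505,.095,-21.4)
b=(240,120,340,220);cv2.imwrite('pics/z5.png',cv2.resize(c['frame'][b[1]:b[3],b[0]:b[2]],None,fx=5,fy=5,interpolation=2))"
```

```text
time: 10.0
eef_pos: [0.5442, 0.1166, 0.1756]
tcp_rot: [0.826, 0.563, 0.0, 0.0]
contact_force: [0.2, 0.4, -0.6]
opening: 1.002
finger_force: 0.0
68 [0.53771052 0.1085756  0.08974616] 0.05585555557047328 0.10808657513397724
t 10.05 shift [-179.3    0.4   79.3] yaw now -21.41 turn -0.01 q [ 0.03  0.08  1.92 -0.    1.14  0.4 ]
```

View pics/z5.png

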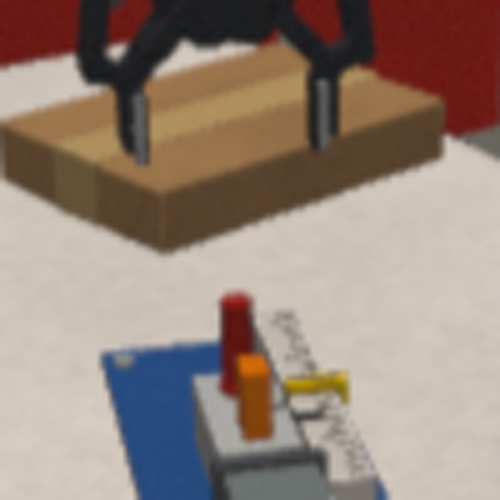

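The pin stands alone in the bore, with its top measured at about 108 mm (expected 107), so it is home. Now the button.

```bash
python3 -m crank '[[[-45,0,0],0,255],[[-90,0,0],0,255],[[-135,0,0],0,255],[[-170,0,0],0,255],[[-179,0,30],0,255],[[-179,0,60],0,255],[[-179,0,79],0,255],[[-179,0,79],0,255],[[-179,0,79],0,255]]'
python3 -c "
from h import *
go(.4780,-.0509,.0685,-21.4)"
```

```text
time: 10.95
eef_pos: [0.4777, -0.0496, 0.095]
tcp_rot: [0.826, 0.563, -0.001, -0.001]
contact_force: [0.8, -0.2, 0.1]
opening: 0.0
finger_force: 0.0
t 10.95 shift [-1.   0.9 26.5] yaw now -21.41 turn -0.01 q [-0.32  0.02  2.15  0.    0.98  0.06]
```

```bash
python3 -m crank '[[[-1,1,8],0,255],[[-1,1,16],0,255],[[-1,1,20],0,255],[[-1,1,23],0,255],[[-1,1,26],0,255],[[-1,1,27.5],0,255],[[-1,1,28],0,255],[[-1,1,28],0,255]]'
```

```text
time: 11.75
eef_pos: [0.4793, -0.0512, 0.0686]
tcp_rot: [0.826, 0.563, 0.0, -0.0]
contact_force: [-2.1, 0.5, 3.8]
opening: -0.001
finger_force: 1.9
```

```bash
python3 -m crank '[[[0,0,1],0,255],[[0,0,2],0,255],[[0,0,2],0,255]]'
```

```text
time: 12.05
eef_pos: [0.4796, -0.0513, 0.0683]
tcp_rot: [0.826, 0.564, -0.0, -0.0]
contact_force: [-6.6, 1.8, 14.0]
opening: 0.002
finger_force: 7.2
```

```bash
python3 -m crank '[[[0,0,-30],0,255],[[0,0,-70],0,255],[[0,0,-80],0,150],[[40,0,-80],0,0],[[85,0,-80],0,0],[[120,0,-80],0,0],[[128,0,-80],0,0],[[128,0,-80],0,0],[[128,0,-80],0,0]]'
python3 - <<'E'
from h import *
go(.5251,.0684,.063,-21.4)
c=cam("side","side6.png");S=dict(np.load('pics/side6.npz'))
m=seg(S,(45,100,40),(85,255,255),(285,215,315,240),(.055,.2)); p=S["P"][m]; print("button z",np.percentile(p[:,2],[50,90]),m.sum())
m=seg(S,(5,150,120),(16,255,255),(280,185,300,215),(.05,.2)); print("orange",np.median(S["P"][m],0))
E
```

```text
time: 12.95
eef_pos: [0.5254, 0.0673, 0.1455]
tcp_rot: [0.826, 0.563, -0.001, -0.0]
contact_force: [0.0, -0.4, -0.2]
opening: 0.999
finger_force: 0.0
t 12.95 shift [ 1.  -0.6 82.5] yaw now -21.41 turn -0.01 q [-0.06  0.06  2.   -0.    1.08  0.31]
button z [0.06797354 0.06949002] 76
orange [0.5200871  0.05919394 0.0815383 ]
```

Button is down (top at 68 mm). Down on the grip and close.

```bash
python3 -m crank '[[[1,-0.5,40],0,0],[[1,-0.5,70],0,0],[[1,-0.5,82],0,0],[[1,-0.5,82],0,0],[[1,-0.5,82],0,160],[[1,-0.5,82],0,200],[[1,-0.5,82],0,255],[[1,-0.5,82],0,255],[[1,-0.5,82],0,255],[[1,-0.5,82],0,255]]' 60
python3 - <<'E'
from h import *
s=get_state(); M=R.from_quat(s["tcp_rot"]).as_matrix(); print(M[:,0],s["eef_pos"],s["finger_force"])
# marker line along gauge y relative to pointer, from initial pictures
yh=np.array([.3655,.9308]); b=np.array([.5443,.1168])
for n,bx in(("top0",(285,185,305,208)),("side0",(285,185,320,215)),("side6",(285,185,320,215))):
    c=dict(np.load("pics/%s.npz"%n)); m=seg(c,(20,110,90),(36,255,255),bx,(.03,.05)); p=c["P"][m]; a=(p[:,:2]-b)@yh
    x=(p[:,:2]-b)@np.array([.9308,-.3655]); k=x>.03
    print(n,m.sum(),"y",np.percentile(a[k],[5,50,95]).round(4),"x",np.percentile(x,[5,50,95]).round(3),"travel",(np.median(a[k])+.025).round(4))
E
```

```text
time: 14.0
eef_pos: [0.5253, 0.0695, 0.0652]
tcp_rot: [0.826, 0.563, -0.001, -0.001]
contact_force: [-4.5, 0.8, 6.8]
opening: 0.177
finger_force: 60.1
[ 3.65018687e-01  9.31000184e-01 -1.20954889e-04] [0.5252732  0.06945105 0.06524504] 60.08923888206482
top0 36 y [0.0238 0.0281 0.0329] x [0.034 0.049 0.064] travel 0.0531
side0 43 y [0.0194 0.0221 0.0263] x [0.032 0.048 0.065] travel 0.0471
side6 42 y [0.0175 0.0223 0.0252] x [0.032 0.049 0.063] travel 0.0473
```

```bash
python3 -m crank '[[[5,0,-1],0,255],[[12,0,-1.5],0,255],[[20,0,-1.5],0,255],[[28,0,-1.5],0,255],[[36,0,-1.5],0,255],[[43,0,-1.5],0,255],[[48,0,-1.5],0,255],[[50,0,-1.5],0,255],[[50,0,-1.5],0,255]]' 60
python3 - <<'E'
from h import *
s=get_state(); print("travel tcp",(s["eef_pos"][:2]-[.5253,.0695])@[.3655,.9308],s["contact_force"])
ims=[]
for n,b in (("top",(270,170,330,230)),("side",(270,170,330,230))):
    c=cam(n,n+"7.png"); ims.append(cv2.convertScaleAbs(cv2.resize(c["frame"][b[1]:b[3],b[0]:b[2]],(400,400),interpolation=2),alpha=1.4))
cv2.imwrite("pics/z7.png",np.hstack(ims))
E
```

```text
time: 14.9
eef_pos: [0.5436, 0.116, 0.0653]
tcp_rot: [0.826, 0.564, -0.0, -0.001]
contact_force: [-4.4, -0.6, -1.0]
opening: 0.179
finger_force: 58.9
travel tcp 0.04999157410855348 [-4.41525824 -0.62089585 -0.98521326]
```

View pics/z7.png

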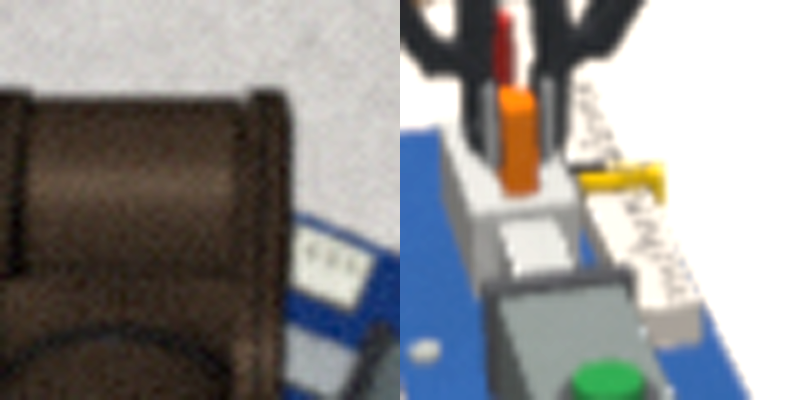

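Side view: the arm is out with the pin and grip; the pointer (crop 587,167, black) lies at about the marker (620,180). The top view is hidden. I'll work out the remaining offset numerically.

```bash
python3 - <<'E'
from h import *
yh=np.array([.3655,.9308]); xh=np.array([.9308,-.3655]); b=np.array([.5443,.1168])
T=np.load("pics/top0.npz"); S=np.load("pics/side7.npz"); S0=np.load("pics/side0.npz")
def ray(c,u,v,z):
    d=c["Rm"]@np.array([(u-c["cx"])/c["f"],(v-c["cy"])/c["f"],1]); p=(c["O"]+d*(z-c["O"][2])/d[2])[:2]-b; return np.round([p@xh*1000,p@yh*1000],1)
def proj(c,x,y,z):
    p=np.r_[b+xh*x/1000+yh*y/1000,z/1000]; q=c["Rm"].T@(p-c["O"]); return np.round(q[:2]/q[2]*c["f"]+[c["cx"],c["cy"]],1)
m=seg(dict(T),(20,110,90),(36,255,255),(285,185,305,208),(-1,1)); v,u=np.nonzero(m); print("T marker",ray(T,u.mean(),v.mean(),39))if 0 else print("T marker",ray(T,u.mean(),v.mean(),.039),m.sum())
g=cv2.cvtColor(T["F"],cv2.COLOR_BGR2GRAY); print("T pointer pred",proj(T,30,-25,44),proj(T,42,-25,44)); print(g[201:217,302:316])
g7=cv2.cvtColor(S["F"],cv2.COLOR_BGR2GRAY)
print("side7 pointer pred",proj(S,23,25,44),proj(S,42,25,44))
for y in (20,24,28,32): print("marker y",y,proj(S,33,y,39),proj(S,63,y,39))
tiles=[]
for c,bb in((T,(285,185,317,217)),(S,(285,185,317,217))):
    tiles.append(cv2.convertScaleAbs(cv2.resize(c["F"][bb[1]:bb[3],bb[0]:bb[2]],(400,400),interpolation=cv2.INTER_NEAREST),alpha=1.4))
cv2.imwrite("pics/z8.png",np.hstack(tiles))
E
```

```text
T marker [49.5 28.4] 36
T pointer pred [308.1 210.1] [309.7 206.6]
[[115 130 137 120 136 135 127 107  82  61  68  82 100 117]
 [126 139 138 123 132 140 132 131 128 106  79  72  77  79]
 [146 145 140 136 137 141 126 137 144 127 128 122 105  76]
 [150 153 147 146 149 137 131 146 141 135 137 138 127 124]
 [151 152 145 146 150 147 147 143 123 131 143 140 136 140]
 [141 152 152 151 145 148 142 123 111 131 142 129 135 142]
 [113 133 141 145 156 148 123  93  99 135 145 133 138 139]
 [ 62  80 106 125 140 134 101  85 120 142 151 147 147 144]
 [ 44  48  61  82  89  91  73  91 133 151 154 148 147 146]
 [ 84  64  56  46  44  44  52  88 123 139 148 152 148 147]
 [104  98  86  67  40  32  31  55  80 101 125 141 145 143]
 [110 109 110  93  65  46  46  49  44  50  73  90 113 131]
 [107 111 110  98  76  82  90  84  69  52  48  45  62  81]
 [106 107 105  96  81  94 105 105  99  86  66  56  50  48]
 [114 108 101  80  88 105 111 109 108 101  97  92  83  67]
 [111 109  92  70  93 106 110 104 100  99 104 107 101 100]]
side7 pointer pred [293.9 194.8] [300.5 194. ]
marker y 20 [297.8 196.8] [308.2 195.6]
marker y 24 [297.5 196.1] [307.9 195. ]
marker y 28 [297.2 195.5] [307.5 194.4]
marker y 32 [296.9 194.9] [307.2 193.7]
```

View pics/z8.png

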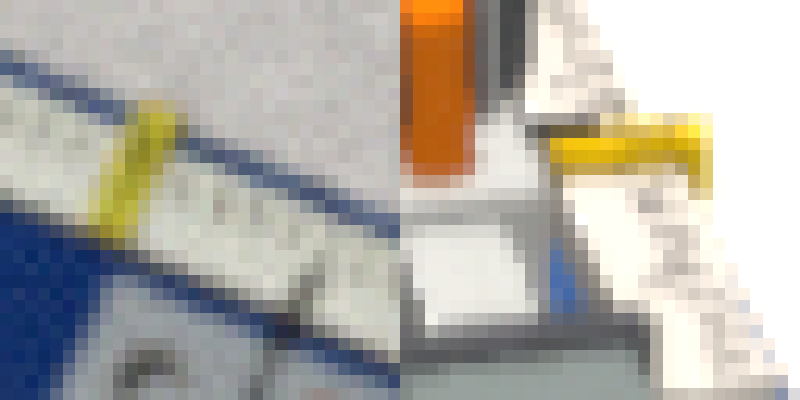

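The close-up: the marker centre in the top view is 53.4 mm beyond the pointer along the slide (the pointer fit agrees with the prediction at (309.7,206.6)). Side view at 50 mm: pointer just short of mid-marker. I'll draw 3.5 mm more.

```bash
python3 -m crank '[[[1.5,0,0],0,255],[[3,0,0],0,255],[[3.5,0,0],0,255],[[3.5,0,0],0,255],[[3.5,0,0],0,255],[[3.5,0,0],0,255]]' 60
python3 - <<'E'
from h import *
yh=np.array([.3655,.9308]); xh=np.array([.9308,-.3655]); b=np.array([.5443,.1168])
s=get_state(); print("travel tcp",(s["eef_pos"][:2]-[.5253,.0695])@yh,s["contact_force"],s["finger_force"])
cam("side","side8.png")
for n in("side6","side7","side8"):
    c=dict(np.load("pics/%s.npz"%n))
    for k,lo,hi,bx,zr in(("orange",(5,150,100),(16,255,255),(280,170,305,215),(.06,.1)),("yellow",(20,110,90),(36,255,255),(298,185,320,215),(.03,.05)),("red",(0,150,50),(5,255,255),(275,150,300,205),(.05,.12))):
        m=seg(c,lo,hi,bx,zr); p=c["P"][m]; q=(p[:,:2]-b)@yh; print(n,k,m.sum(),np.median(q).round(4),"zmax",p[:,2].max().round(4))
E
```

```text
time: 15.6
eef_pos: [0.5446, 0.1186, 0.0653]
tcp_rot: [0.826, 0.563, -0.001, -0.0]
contact_force: [-5.6, -1.8, -1.5]
opening: 0.174
finger_force: 58.9
travel tcp 0.052796038880364965 [-5.6325027  -1.82169755 -1.54618004] 58.919246792793274
side6 orange 97 -0.0624 zmax 0.0962
side6 yellow 39 0.0222 zmax 0.0415
side6 red 66 -0.009 zmax 0.108
side7 orange 72 -0.0137 zmax 0.096
side7 yellow 40 0.0222 zmax 0.0425
side7 red 17 0.0401 zmax 0.1078
side8 orange 72 -0.01 zmax 0.0956
side8 yellow 43 0.0223 zmax 0.0408
side8 red 18 0.0424 zmax 0.1062
```

```bash
python3 -c "
from plant import ctrl
print(ctrl.sign_off())"
```

```text
the job is handed in; nothing more can be done
None
```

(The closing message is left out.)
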